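Clear the run and draw a purge stroke

TASK

The run of the pump's sprung red plunger is blocked: first nest the orange and the yellow filter cup, in either order, into the white cup, making one upright stack that stays on the round black mat. Then pull the plunger straight out to its stop, keep it there for a good second, and ease it all the way back in without letting it snap. Leave everything else on the bench where it stands, and let go of everything at the end.

Things in the scene. Friction and masses are not known exactly. Their poses are not given: they have to be found in the camera images.
- pump: white hand purge pump, a fixed box 200 mm wide (y), 200 mm deep, 125 mm high. Origin at table level under the middle of its front panel; the box reaches from the origin to +x, the panel looks along -x, z up
- plunger (a joint): travel of the pump's red plunger straight out of the front panel, along the pump's -x: 0 = fully home, 0.100 m = at its stop. A spring pulls it home with 3 N (home) to 8 N (at the stop)
- plunger_grip (a point): centre of the red plunger's grip, on the plunger's axis 80 mm above the table and, when home, 65 mm in front of the panel; axes as the pump's. The grip is a flat-sided waist 26 mm wide (pump's y), 32 mm high and 36 mm long (pump's x) between two discs 46 mm across and 8 mm thick; a 12 mm rod joins it to the panel
- mat: thin black rubber disc, 100 mm across, 4 mm thick, fixed; origin at the centre of its underside. The white cup stands on it
- cup_white: white plastic cup, open upwards: foot 40 mm across, tapering out to 60 mm at 52 mm up, then an upright rim band 68 mm across up to its full height of 70 mm. Wall 3 mm, solid foot 25 mm thick, 0.12 kg. The three cups are alike; nested, each sits 25 mm higher than the one below, so 25 mm of it shows above that one's rim. Origin at the centre of its underside, z up its axis.
- cup_orange: orange plastic cup, open upwards: foot 40 mm across, tapering out to 60 mm at 52 mm up, then an upright rim band 68 mm across up to its full height of 70 mm. Wall 3 mm, solid foot 25 mm thick, 0.12 kg. The three cups are alike; nested, each sits 25 mm higher than the one below, so 25 mm of it shows above that one's rim. Origin at the centre of its underside, z up its axis.
- cup_yellow: yellow plastic cup, open upwards: foot 40 mm across, tapering out to 60 mm at 52 mm up, then an upright rim band 68 mm across up to its full height of 70 mm. Wall 3 mm, solid foot 25 mm thick, 0.12 kg. The three cups are alike; nested, each sits 25 mm higher than the one below, so 25 mm of it shows above that one's rim. Origin at the centre of its underside, z up its axis.
- can_green: bystander: green calibration-gas can with a brass top, 65 mm across, 190 mm tall, upright; origin at the centre of its underside
- can_grey: bystander: bare metal calibration-gas can with a yellow band, 65 mm across, 190 mm tall, upright; origin at the centre of its underside
- flowmeter: bystander: clear flowmeter block, 30 x 40 mm and 150 mm tall on a 60 x 60 mm dark foot; origin at the centre of its underside
- jar: bystander: amber jar with a blue lid, 62 mm across, 110 mm tall; origin at the centre of its underside
- terminal_strip: bystander: black terminal strip, 26 x 130 mm (long in y), 26 mm high; origin at the centre of its underside
- screwdriver: bystander: screwdriver lying along its x axis, 170 mm long, under 35 mm high
- wrench: bystander: wrench lying along its x axis, 150 mm long, under 20 mm high
There are look-alikes about, which are no part of the job. There is more than one size of the cup_orange; the one meant has the size given above.

How it is judged:
By the outcome, as a careful person would: the job done as asked, in the order asked, and still so for the second after the job is handed in, with the robot touching nothing.
It also fails if it takes over 72 s, if anything falls off the work surface, if the arm or the gripper's body presses on something with over 40 N, if the wrist force passes 120 N, or if a joint passes its speed limit or range.

ROBOT

A 6-joint arm with a two-finger parallel gripper is mounted at the origin on the work surface. World frame = base frame: x ahead of the robot, y to its left, z up, the work surface at z = 0. Lengths are in m, angles in rad, forces in N, time in s.
With the tool pointing down it reaches from about 0.325 to 0.85 m from the base axis. Payload 4.4 kg.
Tool frame: the origin (TCP) lies at the very end of the fingers, on their centre line; the grasp point (between the pads) lies 19 mm behind it; z points along the fingers, y is the line along which they close (so a half turn about z gives the same grasp; the last joint's range is limited). The gripper opens to 94 mm and grips with 3 to 60 N. Pads are 16 mm wide; open, the fingers measure 119 mm over their backs; the gripper's body (75 mm by 177 mm) begins 78 mm behind the grasp point.
Start: joints at [1.175, 0.207, 1.542, -0, 1.393, -0.15], TCP at [0.139, 0.558, 0.205] pointing down, gripper open.
Joint ranges: [-2.73, 2.73], [-0.86, 2.22], [0.23, 2.46], [-1.11, 4.25], [0.08, 2.63], [-2.82, 2.82]. Speed limits (rad/s): [2.79, 2.79, 3.14, 3.14, 3.14, 3.14].

INTERFACE

Orientations are given as [roll, pitch, yaw] about the fixed x, y, z axes, in that order (R = Rz(yaw) Ry(pitch) Rx(roll)).
In Python, from rig import arm gives the robot as it stands.
- The arm moves only by the tool play_rows, never from a script. Its argument "steps" is a list of rows, each an object with "dp": the shift along the tool's x, y, z in m, a list of three; "rotation": the turn, a rotation vector about the tool's x, y, z in degrees, a list of three; "claw": the opening, from -1 (shut) to 1 (fully open). A call has 1 to 10 rows; each row shifts and turns the commanded pose from where the row before left it, along the tool's axes as they then stand; what a row does not reach is not made up. A row lasts 1/12 s, in which the tool goes at most 41.7 mm and 7.16 degrees, less where a joint would pass 70% of its speed; a pose out of reach is approached as far as the arm can. A call with a gripper value outside its range is refused whole. The fingers move at their own pace and stop on an object; "grip_force" is the grip in N (left out, the last holds). Time passes only in rows, so rows that do not move let the fingers close. It gives the time, the measured TCP pose, the force, the opening and the grip force at its end, in the units of the state.
- arm.observe(): the state, without advancing time (a new reading comes with each control period).
- arm.read_camera(name): name is "side" or "top"; returns a dict with "image" (480x640x3 uint8, red, green, blue), "depth" (480x640 float32, m along the optical axis (not along the pixel's ray), 0 where there is no reading), "mtx" (3x3 intrinsics, pixels), "k1" (the pictures are not rectified: a ray, as slopes to the right and down, at radius r is drawn at 1 + k1 r^2 times it, then the intrinsics apply), "world_from_camera" (4x4, takes a point from camera to world coordinates). Camera axes: x right, y up, looking along -z (the intrinsics and any distortion apply to the point x, -y, -z); pixel columns grow to the right and rows downward; lengths in m; the calibration is good to about 2 mm. A picture is of the moment at which its call begins.
- arm.hand_in(): hands the job in; it is judged then, once.
The state is a dict: "time": time; "joints": joint angles; "joint_velocities": joint speeds; "joint_efforts": joint torques, N m; "tcp_pos": TCP position; "orientation": TCP orientation; "contact_force": force on the tool from outside, world axes, zero at the start; "torque": the same for the moment, N m; "width": finger opening in m; "grip_force": force on a finger pad.
Only numpy, scipy, OpenCV 4.12 (cv2) and the standard library are available. Lean on these libraries where they do the work, as an engineer would, in place of code of your own. Each camera call takes 0.05 s, during which the arm holds its last target. There are 200 camera calls.

## Working session

There is one attempt and no reset: what is moved stays moved. The work goes in short steps, Python scripts to look and compute and a tool call to move; the robot and the scene stay as the last step left them, time stands still between calls to the robot, and variables do not carry over. Pictures are saved under pics/ and viewed, at most 10 in all, crops included, and the job is handed in when it is done.

Besides the shell and the picture viewer there is one more tool, called after "Request:" as name(argument=value, ...) on one line, values as JSON. play_rows: Moves the arm, as the interface text tells. Its arguments: {"type":"object","properties":{"steps":{"type":"array","items":{"type":"object","properties":{"dp":{"type":"array","items":{"type":"number"}},"rotation":{"type":"array","items":{"type":"number"}},"claw":{"type":"number"}}}},"grip_force":{"type":"number"}},"required":["steps"]}

```bash
mkdir -p pics; ls; python3 - <<'E'
from rig import arm
import cv2,numpy as np
np.set_printoptions(precision=4,suppress=True)
s=arm.observe();print(s)
for n in("side","top"):
    c=arm.read_camera(n);np.savez(f"{n}0.npz",**c)
    cv2.imwrite(f"pics/{n}0.png",c["image"][...,::-1]);print(n,c["mtx"],c["k1"],c["world_from_camera"])
E
```

```text
pics
{'time': 0.0, 'joints': array([ 1.1755,  0.2074,  1.5429,  0.    ,  1.3935, -0.1505]), 'joint_velocities': array([-0.0007,  0.0005, -0.0016,  0.0008,  0.0005, -0.0011]), 'joint_efforts': array([  0.0001, -37.0885, -28.1415,   0.0698,   0.0362,  -0.0002]), 'tcp_pos': array([0.1391, 0.5571, 0.2043]), 'orientation': array([-3.1394, -0.0003,  2.8968]), 'contact_force': array([-0.3041, -0.3608,  0.0866]), 'torque': array([-0.0264, -0.0254,  0.0014]), 'grip_force': 0.0, 'width': 0.09386508515739546}
side [[588.8349   0.     313.7287]
 [  0.     588.8349 240.7335]
 [  0.       0.       1.    ]] -0.08764001823559504 [[ 0.8684  0.2885 -0.4032  0.1849]
 [-0.4957  0.5218 -0.6943 -0.7465]
 [ 0.0101  0.8028  0.5962  0.6892]
 [ 0.      0.      0.      1.    ]]
top [[466.5686   0.     322.0958]
 [  0.     466.5686 242.3648]
 [  0.       0.       1.    ]] 0.018393840350870678 [[-0.0168  0.9965 -0.0819  0.4997]
 [-0.9995 -0.019  -0.0266 -0.0448]
 [-0.0281  0.0814  0.9963  1.0727]
 [ 0.      0.      0.      1.    ]]
```

View pics/side0.png

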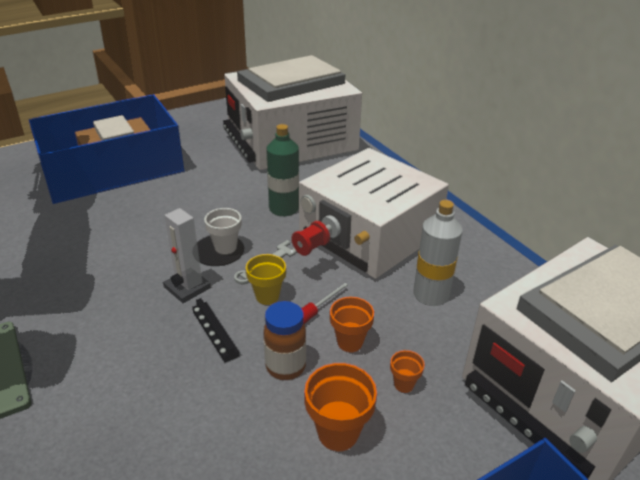

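View pics/top0.png

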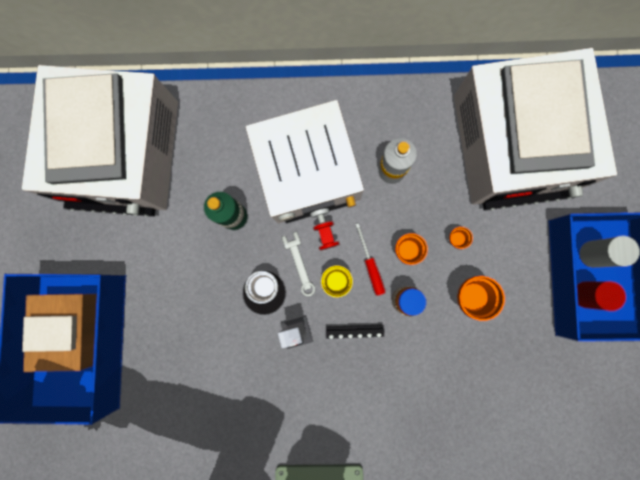

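The side view shows the white cup on its mat at (223,230), yellow at (266,278), and the red plunger at (312,237). There are three orange cups: side (352,325), (406,370), (340,405), or top (410,248), (459,237), (481,298). I'll measure their sizes to see which one is 68 mm across and 70 mm high.

```bash
cat > h.py <<'E'
import numpy as np,cv2
np.set_printoptions(precision=4,suppress=True)
def load(f): return dict(np.load(f))
def cam(n):
    from rig import arm
    return arm.read_camera(n)
def rays(c,px):
    "pixels (N,2) -> origin, world directions with unit depth"
    K=c["mtx"];d=np.array([float(c["k1"]),0,0,0])
    u=cv2.undistortPoints(np.float64(px).reshape(-1,1,2),K,d)[:,0]
    T=c["world_from_camera"]
    return T[:3,3],np.c_[u[:,0],-u[:,1],-np.ones(len(u))]@T[:3,:3].T
def onplane(c,px,z):
    o,d=rays(c,px);return o+d*((z-o[2])/d[:,2])[:,None]
def cloud(c,m):
    v,u=np.nonzero(m&(c["depth"]>0));o,d=rays(c,np.c_[u,v])
    return o+d*c["depth"][v,u][:,None],np.c_[u,v]
def tri(c1,p1,c2,p2):
    o1,d1=rays(c1,[p1]);o2,d2=rays(c2,[p2]);d1=d1[0];d2=d2[0]
    t=np.linalg.lstsq(np.c_[d1,-d2],o2-o1,rcond=None)[0]
    a=o1+t[0]*d1;b=o2+t[1]*d2;return (a+b)/2,np.linalg.norm(a-b)
def circ(p):
    A=np.c_[2*p[:,:2],np.ones(len(p))];x=np.linalg.lstsq(A,(p[:,:2]**2).sum(1),rcond=None)[0]
    return x[:2],np.sqrt(x[2]+x[:2]@x[:2])
HUE={"orange":(5,17),"yellow":(22,34),"red":(172,4)}
def mask(c,col,smin=150,vmin=70):
    h=cv2.cvtColor(c["image"],cv2.COLOR_RGB2HSV);H,S,V=[h[...,i] for i in range(3)]
    a,b=HUE[col];hh=(H>=a)&(H<=b) if a<b else (H>=a)|(H<=b)
    return hh&(S>smin)&(V>vmin)
def comps(m,amin=150):
    n,l,s,ce=cv2.connectedComponentsWithStats(m.astype(np.uint8))
    return [(l==i,s[i,4],ce[i]) for i in range(1,n) if s[i,4]>=amin]
E
python3 - <<'E'
from h import *
for n in("top","side"):
    c=load(n+"0.npz")
    for col in HUE:
        for m,a,ce in comps(mask(c,col)):
            p,_=cloud(c,m)
            if len(p)<50 or p[:,0].mean()>.9: continue
            zt=np.percentile(p[:,2],97)
            ct=cv2.findContours(m.astype(np.uint8),0,1)[0];ct=max(ct,key=len)
            q=onplane(c,ct[:,0],zt);(x,y),r=cv2.minEnclosingCircle(np.float32(q[:,:2]))
            t=p[p[:,2]>zt-.006];cc,rr=circ(t)
            print(n,col,a,ce,"zmin/top",np.percentile(p[:,2],2).round(4),zt.round(4),"encl",round(x,4),round(y,4),"D",round(2*r,4),"fit",cc,"D",(2*rr).round(4))
# white cup
    h=cv2.cvtColor(c["image"],cv2.COLOR_RGB2HSV);w=(h[...,1]<60)&(h[...,2]>110)
    for m,a,ce in comps(w):
        p,_=cloud(c,m)
        if len(p)<50: continue
        print(n,"white",a,ce,p.mean(0),np.percentile(p[:,2],[3,97]))
E
```

```text
top orange 410 [460.3659 237.3171] zmin/top 0.013 0.0515 encl 0.5888 -0.3189 D 0.0502 fit [ 0.5887 -0.3206] D 0.0461
top orange 805 [410.7429 248.4348] zmin/top 0.0009 0.0712 encl 0.5656 -0.2077 D 0.0686 fit [ 0.5649 -0.2091] D 0.064
top orange 1668 [480.8795 297.7494] zmin/top 0.0309 0.0969 encl 0.46 -0.3429 D 0.0956 fit [ 0.4591 -0.3452] D 0.0873
top orange 2216 [ 56.2374 331.3294] zmin/top 0.0708 0.0786 encl 0.3997 0.5545 D 0.1937 fit [0.4    0.5599] D 0.1366
top yellow 790 [336.3253 280.6468] zmin/top 0.0002 0.0711 encl 0.4994 -0.0472 D 0.0682 fit [ 0.4983 -0.048 ] D 0.064
top red 356 [325.6938 234.823 ] zmin/top 0.0841 0.104 encl 0.5938 -0.0268 D 0.0606 fit [ 0.5957 -0.0299] D 0.0431
top red 361 [374.6482 276.6316] zmin/top 0.0156 0.0278 encl 0.5083 -0.1346 D 0.0824 fit [ 0.5071 -0.1327] D 0.0476
top red 686 [609.0714 295.7172] zmin/top 0.0962 0.1034 encl 0.4598 -0.5957 D 0.0605 fit [ 0.4604 -0.5983] D 0.0411
top white 220415 [341.1476 216.0051] [ 0.6974 -0.0505 -0.062 ] [-0.6644  0.1898]
top white 764 [623.2866 250.7526] [ 0.5499 -0.6223  0.1167] [0.0369 0.123 ]
top white 1710 
[... 760 characters left out ...]
83] zmin/top 0.0663 0.1033 encl 0.5831 -0.0527 D 0.0981 fit [ 0.5945 -0.0317] D 0.042
side red 171 [308.924  310.9825] zmin/top 0.0133 0.0263 encl 0.5284 -0.1381 D 0.044 fit [ 0.5338 -0.132 ] D 0.0185
side red 431 [507.2993 358.7773] zmin/top 0.1016 0.1216 encl 0.6593 -0.4275 D 0.059 fit [ 0.6671 -0.4232] D 0.0289
side white 192422 [371.5532 248.521 ] [0.8198 0.0618 0.0304] [-0.2418  0.2695]
side white 200 [85.735 77.665] [ 0.5714  2.0885 -0.3301] [-0.3737 -0.2642]
side white 630 [112.1619 126.7619] [0.3982 0.5584 0.094 ] [0.0847 0.0972]
side white 4060 [ 15.3429 204.4897] [ 0.1501  0.5008 -0.    ] [-0.0027  0.003 ]
side white 478 [ 11.682  397.3264] [ 0.0732 -0.0767  0.0126] [0.0106 0.0148]
```

```bash
python3 - <<'E'
from h import *
a=load("top0.npz")["image"][205:330,220:520];b=load("side0.npz")["image"][180:460,180:460]
a=cv2.resize(a,None,fx=2.6,fy=2.6,interpolation=cv2.INTER_CUBIC)
cv2.imwrite("pics/crop1.png",a[...,::-1])
E
```

```text
(no output)
```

View pics/crop1.png

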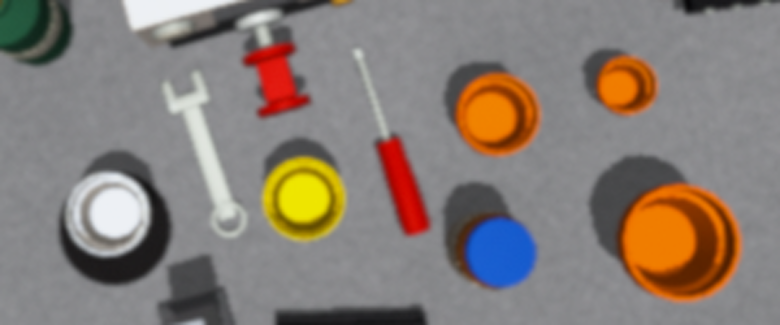

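The middle orange cup, top (410,248), is the one: it measures 68 mm across and 71 mm high, against 50/51 for the small one and 96/97 for the large. The crop confirms this, and also shows white on the mat at top (263,287) and yellow (337,281) in front of the plunger. Next are the white cup, the mat, the pump axis and the obstacles.

```bash
python3 - <<'E'
from h import *
cs={n:load(n+"0.npz") for n in("top","side")}
P={}
for n,c in cs.items():
    p,uv=cloud(c,np.ones((480,640),bool));rgb=c["image"][uv[:,1],uv[:,0]].astype(int);P[n]=(p,rgb,uv)
    d=np.hypot(p[:,0]-.487,p[:,1]-.108)
    k=(d<.06)&(p[:,2]>.062)&(p[:,2]<.09);zt=np.percentile(p[k,2],90);print(n,"white rim z",zt,circ(p[k]),k.sum())
    # mat: dark low points
    k=(d<.09)&(p[:,2]<.012)&(rgb.max(1)<35);print(n,"mat pts",k.sum(),p[k].min(0),p[k].max(0))
    # pump top
    k=(p[:,2]>.115)&(p[:,2]<.14)&(p[:,0]>.6)&(p[:,0]<.95)&(abs(p[:,1])<.2)
    q=p[k];h=cv2.minAreaRect(np.float32(q[:,:2]*1000));print(n,"pump",h,cv2.boxPoints(h).round(0).tolist(),np.median(q[:,2]))
    # plunger
    m=mask(c,"red")
    q,_=cloud(c,m);k=np.hypot(q[:,0]-.595,q[:,1]+.03)<.06;q=q[k]
    print(n,"plunger z",np.percentile(q[:,2],[2,98]))
    q=q[q[:,2]>.08];e=np.linalg.svd(q[:,:2]-q[:,:2].mean(0))[2][0];a=(q[:,:2]-q[:,:2].mean(0))@e;b=(q[:,:2]-q[:,:2].mean(0))@[-e[1],e[0]]
    print("axis",e,np.degrees(np.arctan2(*e[::-1])),a.min(),a.max(),b.min(),b.max(),"mid",q[:,:2].mean(0))
# obstacles: height map from both
p=np.r_[P["top"][0],P["side"][0]]
k=(p[:,2]>.008)&(p[:,2]<.3)&(p[:,0]>.3)&(p[:,0]<1)&(abs(p[:,1])<.45);p=p[k]
g=np.zeros((360,460),np.uint8);i=((p[:,0]-.3)*500).astype(int);j=((p[:,1]+.45)*500).astype(int);g[i,j]=1
g=cv2.morphologyEx(g,cv2.MORPH_CLOSE,np.ones((3,3)))
n,l,s,ce=cv2.connectedComponentsWithStats(g)
for t in range(1,n):
    if s[t,4]<30: continue
    k=l[i,j]==t;q=p[k];print(t,q[:,:2].min(0),q[:,:2].max(0),"ztop",np.percentile(q[:,2],99).round(3))
E
```

```text
top white rim z 0.07560049771758315 (array([0.4887, 0.1129]), np.float64(0.03210100276648136)) 180
top mat pts 358 [ 0.4308  0.0746 -0.0017] [0.5145 0.1625 0.0099]
top pump ((748.2757568359375, 19.768173217773438), (210.18650817871094, 411.553955078125), 14.857586860656738) [[594.0, 192.0], [699.0, -206.0], [903.0, -152.0], [797.0, 246.0]] 0.12490030969490395
top plunger z [0.0841 0.1041]
axis [-0.9659 -0.259 ] -164.990784224114 -0.028438252401054378 0.026200477743214066 -0.0199241913558504 0.02000839407582417 mid [ 0.5955 -0.0268]
side white rim z 0.07523833814078942 (array([0.4883, 0.1128]), np.float64(0.032148416182969874)) 467Traceback (most recent call last):
  File "<stdin>", line 9, in <module>
    return umr_minimum(a, axis, None, out, keepdims, initial, where)
ValueError: zero-size array to reduction operation minimum which has no identity
```

```bash
python3 - <<'E'
from h import *
cs={n:load(n+"0.npz") for n in("top","side")}
A=[]
for n,c in cs.items():
    p,uv=cloud(c,np.ones((480,640),bool));A.append(p)
    k=(p[:,2]>.118)&(p[:,2]<.132)&(p[:,0]>.6)&(p[:,0]<.92)&(p[:,1]>-.13)&(p[:,1]<.15)
    m=np.zeros((480,640),np.uint8);m[uv[k,1],uv[k,0]]=1
    m=max(comps(m),key=lambda t:t[1])[0]
    q=cloud(c,m)[0];h=cv2.minAreaRect(np.float32(q[:,:2]*1000));print(n,"pump",h,cv2.boxPoints(h).round(0).tolist(),np.median(q[:,2]))
    m=mask(c,"red")
    q,_=cloud(c,m);k=np.hypot(q[:,0]-.595,q[:,1]+.03)<.06;q=q[k]
    print(n,"plunger z",np.percentile(q[:,2],[2,98]))
    q=q[q[:,2]>.08];e=np.linalg.svd(q[:,:2]-q[:,:2].mean(0))[2][0];a=(q[:,:2]-q[:,:2].mean(0))@e;b=(q[:,:2]-q[:,:2].mean(0))@[-e[1],e[0]]
    print("axis",np.degrees(np.arctan2(*e[::-1])),a.min(),a.max(),b.min(),b.max(),"mid",q[:,:2].mean(0))
p=np.concatenate(A)
k=(p[:,2]>.008)&(p[:,2]<.3)&(p[:,0]>.3)&(p[:,0]<1)&(abs(p[:,1])<.45);p=p[k]
g=np.zeros((360,460),np.uint8);i=((p[:,0]-.3)*500).astype(int);j=((p[:,1]+.45)*500).astype(int);g[i,j]=1
n,l,s,ce=cv2.connectedComponentsWithStats(g)
for t in range(1,n):
    if s[t,4]<40: continue
    k=l[i,j]==t;q=p[k];print(t,q[:,:2].min(0),q[:,:2].max(0),"ztop",np.percentile(q[:,2],99).round(3))
E
```

```text
top pump ((754.3861694335938, 15.520492553710938), (200.69232177734375, 201.81544494628906), 14.989070892333984) [[631.0, 87.0], [684.0, -108.0], [877.0, -56.0], [825.0, 139.0]] 0.124911412068066
top plunger z [0.0841 0.1041]
axis -164.990784224114 -0.028438252401054378 0.026200477743214066 -0.0199241913558504 0.02000839407582417 mid [ 0.5955 -0.0268]
side pump ((753.67626953125, 14.897720336914062), (204.9938507080078, 204.20384216308594), 14.757184982299805) [[629.0, 88.0], [681.0, -110.0], [879.0, -58.0], [827.0, 140.0]] 0.1256826767545129
side plunger z [0.0663 0.1036]
axis -168.25384520257072 -0.031280335749656274 0.0239714145958078 -0.022236784992371604 0.018934315459891094 mid [ 0.5926 -0.0341]
1 [0.3    0.4325] [0.5213 0.45  ] ztop 0.121
2 [0.3488 0.0066] [0.4219 0.0795] ztop 0.153
4 [ 0.3706 -0.1546] [ 0.4007 -0.0208] ztop 0.029
5 [ 0.412  -0.3941] [ 0.5043 -0.2997] ztop 0.097
6 [ 0.4211 -0.235 ] [ 0.4849 -0.1706] ztop 0.113
19 [0.4535 0.0782] [0.522  0.1507] ztop 0.076
22 [ 0.4636 -0.0834] [ 0.5311 -0.0119] ztop 0.072
24 [ 0.468  -0.1558] [ 0.6301 -0.0942] ztop 0.028
54 [ 0.5299 -0.2449] [ 0.5985 -0.1757] ztop 0.073
67 [ 0.5637 -0.3471] [ 0.614  -0.2967] ztop 0.053
68 [ 0.5641 -0.1086] [0.8768 0.1374] ztop 0.128
69 [0.5661 0.0318] [0.6097 0.0754] ztop 0.012
71 [0.6173 0.1514] [0.6834 0.2197] ztop 0.191
73 [ 0.6489 -0.45  ] [ 0.9375 -0.3249] ztop 0.192
75 [0.6494 0.3123] [0.9345 0.45  ] ztop 0.192
77 [ 0.719  -0.2158] [ 0.7831 -0.1484] ztop 0.191
88 [0.9271 0.405 ] [0.9385 0.4499] ztop 0.163
```

Pump yaw is about 15° and the grip sits at (0.595,-0.027). The rims measure as follows:

| Cup | Position | Rim height (mm) |
|---|---|---|
| yellow | (.498,-.048) | 71 |
| orange | (.5645,-.210) | 71 |
| white | (.4885,.113) | 75 |

All agree with the sizes given. I'm starting with yellow, turning to yaw 180° first.

Request:
play_rows(steps=[{"dp": [0, 0, 0], "rotation": [0, 0, -7], "claw": 1}, {"dp": [0, 0, 0], "rotation": [0, 0, -7], "claw": 1}, {"dp": [-0.02, -0.034, 0], "rotation": [0, 0, 0], "claw": 1}, {"dp": [-0.02, -0.034, 0], "rotation": [0, 0, 0], "claw": 1}, {"dp": [-0.02, -0.034, 0], "rotation": [0, 0, 0], "claw": 1}, {"dp": [-0.02, -0.034, 0], "rotation": [0, 0, 0], "claw": 1}, {"dp": [-0.02, -0.034, 0], "rotation": [0, 0, 0], "claw": 1}, {"dp": [-0.02, -0.034, 0], "rotation": [0, 0, 0], "claw": 1}, {"dp": [-0.02, -0.034, 0], "rotation": [0, 0, 0], "claw": 1}, {"dp": [-0.02, -0.034, 0], "rotation": [0, 0, 0], "claw": 1}], grip_force=15)

```text
time: 0.93
tcp_pos: [0.2994, 0.2839, 0.2051]
orientation: [-3.141, -0.0, -3.141]
contact_force: [0.8, 0.1, 0.3]
width: 0.094
grip_force: 0.0
```

Request:
play_rows(steps=[{"dp": [-0.02, -0.0332, 0]}, {"dp": [-0.02, -0.0332, 0]}, {"dp": [-0.02, -0.0332, 0]}, {"dp": [-0.02, -0.0332, 0]}, {"dp": [-0.02, -0.0332, 0]}, {"dp": [-0.02, -0.0332, 0]}, {"dp": [-0.02, -0.0332, 0]}, {"dp": [-0.02, -0.0332, 0]}, {"dp": [-0.02, -0.0332, 0]}, {"dp": [-0.019, -0.0332, 0]}])

```text
invalid input at $.steps[0]: expected keys dp, rotation, claw
```

Request:
play_rows(steps=[{"dp": [0, 0, 0.02]}, {"dp": [0, 0, 0.025]}, {"dp": [0, 0, 0.025]}, {"dp": [0, 0, 0.025]}, {"dp": [0, 0, 0.02]}, {"dp": [0, 0, 0]}])

```text
invalid input at $.steps[0]: expected keys dp, rotation, claw
```

Request:
play_rows(steps=[{"dp": [-0.02, -0.0332, 0], "rotation": [0, 0, 0], "claw": 1}, {"dp": [-0.02, -0.0332, 0], "rotation": [0, 0, 0], "claw": 1}, {"dp": [-0.02, -0.0332, 0], "rotation": [0, 0, 0], "claw": 1}, {"dp": [-0.02, -0.0332, 0], "rotation": [0, 0, 0], "claw": 1}, {"dp": [-0.02, -0.0332, 0], "rotation": [0, 0, 0], "claw": 1}, {"dp": [-0.02, -0.0332, 0], "rotation": [0, 0, 0], "claw": 1}, {"dp": [-0.02, -0.0332, 0], "rotation": [0, 0, 0], "claw": 1}, {"dp": [-0.02, -0.0332, 0], "rotation": [0, 0, 0], "claw": 1}, {"dp": [-0.02, -0.0332, 0], "rotation": [0, 0, 0], "claw": 1}, {"dp": [-0.019, -0.0332, 0], "rotation": [0, 0, 0], "claw": 1}])

```text
time: 1.77
tcp_pos: [0.4985, -0.0482, 0.205]
orientation: [3.141, -0.001, 3.141]
contact_force: [1.1, 0.5, 0.4]
width: 0.0938
grip_force: 0.0
```

Request:
play_rows(steps=[{"dp": [0, 0, 0.02], "rotation": [0, 0, 0], "claw": 1}, {"dp": [0, 0, 0.025], "rotation": [0, 0, 0], "claw": 1}, {"dp": [0, 0, 0.025], "rotation": [0, 0, 0], "claw": 1}, {"dp": [0, 0, 0.02], "rotation": [0, 0, 0], "claw": 1}, {"dp": [0, 0, 0], "rotation": [0, 0, 0], "claw": 1}])

```text
time: 2.18
tcp_pos: [0.4937, -0.0454, 0.1104]
orientation: [3.139, -0.01, 3.141]
contact_force: [-0.9, -0.0, -0.0]
width: 0.0942
grip_force: 0.0
```

Request:
play_rows(steps=[{"dp": [0, 0, 0], "rotation": [0, 0, 0], "claw": 1}, {"dp": [0, 0, 0], "rotation": [0, 0, 0], "claw": 1}, {"dp": [0, 0, 0], "rotation": [0, 0, 0], "claw": 1}])

```text
time: 2.43
tcp_pos: [0.4995, -0.0466, 0.1172]
orientation: [-3.141, 0.003, 3.141]
contact_force: [0.3, 0.3, -0.7]
width: 0.0941
grip_force: 0.0
```

Request:
play_rows(steps=[{"dp": [0, 0, 0.02], "rotation": [0, 0, 0], "claw": 1}, {"dp": [0, 0, 0.02], "rotation": [0, 0, 0], "claw": 1}, {"dp": [0, 0, 0.017], "rotation": [0, 0, 0], "claw": 1}, {"dp": [0, 0, 0.01], "rotation": [0, 0, 0], "claw": 1}, {"dp": [0, 0, 0], "rotation": [0, 0, 0], "claw": 1}, {"dp": [0, 0, 0], "rotation": [0, 0, 0], "claw": 1}, {"dp": [0, 0, 0], "rotation": [0, 0, 0], "claw": 1}, {"dp": [0, 0, 0], "rotation": [0, 0, 0], "claw": 1}])

```text
time: 3.1
tcp_pos: [0.4995, -0.0466, 0.05]
orientation: [-3.141, 0.003, 3.141]
contact_force: [0.3, 0.5, -0.0]
width: 0.0943
grip_force: 0.0
```

Request:
play_rows(steps=[{"dp": [0.0015, -0.001, 0.002], "rotation": [0, 0, 0], "claw": 0.4}, {"dp": [0, 0, 0], "rotation": [0, 0, 0], "claw": 0.2}, {"dp": [0, 0, 0], "rotation": [0, 0, 0], "claw": 0.2}, {"dp": [0, 0, 0], "rotation": [0, 0, 0], "claw": 0.2}, {"dp": [0, 0, 0], "rotation": [0, 0, 0], "claw": 0.2}, {"dp": [0, 0, 0], "rotation": [0, 0, 0], "claw": 0.2}], grip_force=15)

```text
time: 3.6
tcp_pos: [0.4967, -0.0472, 0.0466]
orientation: [3.141, 0.0, 3.141]
contact_force: [-0.5, 0.6, 0.8]
width: 0.067
grip_force: 15.0
```

Gripped at 67 mm, 15 N. Lift and look at whether it came along.

Request:
play_rows(steps=[{"dp": [0, 0, -0.01], "rotation": [0, 0, 0], "claw": 0.2}, {"dp": [0, 0, -0.02], "rotation": [0, 0, 0], "claw": 0.2}, {"dp": [0, 0, -0.025], "rotation": [0, 0, 0], "claw": 0.2}, {"dp": [0, 0, -0.025], "rotation": [0, 0, 0], "claw": 0.2}, {"dp": [0, 0, -0.025], "rotation": [0, 0, 0], "claw": 0.2}, {"dp": [0, 0, -0.01], "rotation": [0, 0, 0], "claw": 0.2}, {"dp": [0, 0.01, 0], "rotation": [0, 0, 0], "claw": 0.2}, {"dp": [0, 0.02, 0], "rotation": [0, 0, 0], "claw": 0.2}, {"dp": [0.002, 0.03, 0], "rotation": [0, 0, 0], "claw": 0.2}, {"dp": [0.002, 0.03, 0], "rotation": [0, 0, 0], "claw": 0.2}])

```text
time: 4.43
tcp_pos: [0.4912, 0.0439, 0.1597]
orientation: [3.141, -0.003, 3.139]
contact_force: [-0.0, 0.2, -1.9]
width: 0.0669
grip_force: 15.0
```

Request:
play_rows(steps=[{"dp": [0.002, 0.03, 0], "rotation": [0, 0, 0], "claw": 0.2}, {"dp": [0.001, 0.025, 0], "rotation": [0, 0, 0], "claw": 0.2}, {"dp": [0.001, 0.015, 0], "rotation": [0, 0, 0], "claw": 0.2}, {"dp": [0, 0, 0], "rotation": [0, 0, 0], "claw": 0.2}, {"dp": [0, 0, 0], "rotation": [0, 0, 0], "claw": 0.2}, {"dp": [0, 0, 0], "rotation": [0, 0, 0], "claw": 0.2}])

```text
time: 4.93
tcp_pos: [0.4878, 0.1124, 0.1602]
orientation: [-3.141, -0.002, 3.141]
contact_force: [0.1, 0.1, -1.4]
width: 0.067
grip_force: 15.0
```

```bash
cat > look.py <<'E'
import sys
from h import *
from rig import arm
s=arm.observe();print(s["tcp_pos"],s["orientation"],s["width"],s["contact_force"],s["time"])
for n in("top","side"):
    c=arm.read_camera(n);np.savez(f"{n}_{sys.argv[1]}.npz",**c)
    cv2.imwrite(f"pics/{n}_{sys.argv[1]}.png",c["image"][...,::-1])
    for col in("yellow","orange"):
        for m,a,ce in comps(mask(c,col)):
            p,_=cloud(c,m)
            if len(p)<50 or not(.4<p[:,0].mean()<.7): continue
            zt=np.percentile(p[:,2],97);t=p[p[:,2]>zt-.006];cc,rr=circ(t)
            print(n,col,a,ce,"z",np.percentile(p[:,2],3).round(4),zt.round(4),"fit",cc,"D",(2*rr).round(4))
E
python3 look.py 1
```

```text
[0.4878 0.1124 0.1602] [-3.141  -0.0022  3.1413] 0.06696529268604932 [ 0.1332  0.0519 -1.438 ] 4.9333
top orange 409 [460.3936 237.3227] z 0.0147 0.0517 fit [ 0.5887 -0.3206] D 0.0458
top orange 805 [410.7429 248.4348] z 0.0029 0.0714 fit [ 0.5648 -0.209 ] D 0.0639
top orange 1668 [480.8903 297.7542] z 0.0309 0.0966 fit [ 0.4592 -0.3452] D 0.0873
top orange 2229 [ 56.4509 331.2441] z 0.071 0.0787 fit [0.4001 0.5601] D 0.1367
side yellow 835 [215.0395 181.788 ] z 0.1207 0.1842 fit [0.4898 0.1097] D 0.0643
side orange 1765 [351.0419 321.2884] z 0.0116 0.0711 fit [ 0.564  -0.2104] D 0.0645
side orange 307 [282.9349 338.1238] z 0.0789 0.0897 fit [ 0.4534 -0.2028] D 0.0526
side orange 1020 [406.0941 369.152 ] z 0.0095 0.0517 fit [ 0.5886 -0.3222] D 0.0459
side orange 4658 [339.6722 402.6926] z 0.0189 0.0963 fit [ 0.458  -0.3477] D 0.0878
```

Yellow is held upright over white, with its rim at 184 mm and the TCP at 160 mm. Now I'll lower it.

Request:
play_rows(steps=[{"dp": [0, 0, 0.015], "rotation": [0, 0, 0], "claw": 0.2}, {"dp": [0, 0, 0.02], "rotation": [0, 0, 0], "claw": 0.2}, {"dp": [0, 0, 0.015], "rotation": [0, 0, 0], "claw": 0.2}, {"dp": [0, 0, 0.01], "rotation": [0, 0, 0], "claw": 0.2}, {"dp": [0, 0, 0.01], "rotation": [0, 0, 0], "claw": 0.2}, {"dp": [0, 0, 0.008], "rotation": [0, 0, 0], "claw": 0.2}, {"dp": [0, 0, 0.003], "rotation": [0, 0, 0], "claw": 0.2}, {"dp": [0, 0, 0], "rotation": [0, 0, 0], "claw": 0.2}, {"dp": [0, 0, 0], "rotation": [0, 0, 0], "claw": 0.2}, {"dp": [0, 0, 0], "rotation": [0, 0, 0], "claw": 0.2}])

```text
time: 5.87
tcp_pos: [0.4893, 0.1128, 0.0811]
orientation: [3.141, 0.001, 3.141]
contact_force: [-0.9, 0.4, -1.0]
width: 0.0666
grip_force: 15.0
```

Request:
play_rows(steps=[{"dp": [0, 0, 0.002], "rotation": [0, 0, 0], "claw": 0.2}, {"dp": [0, 0, 0.002], "rotation": [0, 0, 0], "claw": 0.2}, {"dp": [0, 0, 0], "rotation": [0, 0, 0], "claw": 0.2}, {"dp": [0, 0, 0], "rotation": [0, 0, 0], "claw": 0.2}, {"dp": [0, 0, 0], "rotation": [0, 0, 0], "claw": 0.2}])

```text
time: 6.28
tcp_pos: [0.4887, 0.1128, 0.0765]
orientation: [3.141, 0.0, 3.141]
contact_force: [-0.3, 0.8, -0.8]
width: 0.0667
grip_force: 15.0
```

Request:
play_rows(steps=[{"dp": [0, 0, 0.001], "rotation": [0, 0, 0], "claw": 0.2}, {"dp": [0, 0, 0], "rotation": [0, 0, 0], "claw": 0.2}, {"dp": [0, 0, 0], "rotation": [0, 0, 0], "claw": 0.6}, {"dp": [0, 0, 0], "rotation": [0, 0, 0], "claw": 1}, {"dp": [0, 0, 0], "rotation": [0, 0, 0], "claw": 1}, {"dp": [0, 0, 0], "rotation": [0, 0, 0], "claw": 1}, {"dp": [0, 0, 0], "rotation": [0, 0, 0], "claw": 1}])

```text
time: 6.87
tcp_pos: [0.4886, 0.1126, 0.0753]
orientation: [-3.141, -0.0, 3.141]
contact_force: [-0.4, 0.3, -1.0]
width: 0.0934
grip_force: 0.0
```

Request:
play_rows(steps=[{"dp": [0, 0, -0.02], "rotation": [0, 0, 0], "claw": 1}, {"dp": [0, 0, -0.03], "rotation": [0, 0, 0], "claw": 1}, {"dp": [0, 0, -0.03], "rotation": [0, 0, 0], "claw": 1}, {"dp": [0, 0, -0.02], "rotation": [0, 0, 0], "claw": 1}, {"dp": [-0.0076, -0.0323, 0], "rotation": [0, 0, 0], "claw": 1}, {"dp": [-0.0076, -0.0323, 0], "rotation": [0, 0, 0], "claw": 1}, {"dp": [-0.0076, -0.0323, 0], "rotation": [0, 0, 0], "claw": 1}, {"dp": [-0.0076, -0.0323, 0], "rotation": [0, 0, 0], "claw": 1}, {"dp": [-0.0076, -0.0323, 0], "rotation": [0, 0, 0], "claw": 1}, {"dp": [-0.0076, -0.0323, 0], "rotation": [0, 0, 0], "claw": 1}])

```text
time: 7.7
tcp_pos: [0.5342, -0.0827, 0.1754]
orientation: [-3.142, 0.0, 3.141]
contact_force: [-0.3, 0.6, 0.0]
width: 0.0941
grip_force: 0.0
```

Request:
play_rows(steps=[{"dp": [-0.0076, -0.0323, 0], "rotation": [0, 0, 0], "claw": 1}, {"dp": [-0.0076, -0.0323, 0], "rotation": [0, 0, 0], "claw": 1}, {"dp": [-0.0076, -0.0323, 0], "rotation": [0, 0, 0], "claw": 1}, {"dp": [-0.0076, -0.0323, 0], "rotation": [0, 0, 0], "claw": 1}, {"dp": [0, 0, 0], "rotation": [0, 0, 0], "claw": 1}, {"dp": [0, 0, 0], "rotation": [0, 0, 0], "claw": 1}, {"dp": [0, 0, 0], "rotation": [0, 0, 0], "claw": 1}])

```text
time: 8.28
tcp_pos: [0.564, -0.2098, 0.1749]
orientation: [3.14, -0.001, 3.141]
contact_force: [0.2, -0.2, 0.6]
width: 0.0943
grip_force: 0.0
```

```bash
python3 look.py 2; python3 - <<'E'
from h import *
a=load("side_2.npz")["image"][130:380,130:460];cv2.imwrite("pics/c2.png",cv2.resize(a,None,fx=2,fy=2)[...,::-1])
E
```

```text
[ 0.564  -0.2098  0.1749] [ 3.1405 -0.0011  3.1407] 0.09428543604576822 [ 0.2112 -0.227   0.6299] 8.2833
top yellow 916 [259.8079 287.0535] z 0.0026 0.1002 fit [0.4892 0.1125] D 0.0644
top orange 444 [466.991  291.9324] z 0.0311 0.4982 fit [ 0.4751 -0.2116] D 0.0223
top orange 2233 [ 56.4805 331.3627] z 0.0709 0.0787 fit [0.4001 0.5601] D 0.1369
side yellow 842 [221.9964 211.101 ] z 0.0682 0.0999 fit [0.4889 0.112 ] D 0.0634
side orange 1787 [351.0101 321.3425] z 0.0118 0.0712 fit [ 0.5641 -0.2106] D 0.0645
side orange 351 [283.5613 338.114 ] z 0.0782 0.0895 fit [ 0.4528 -0.203 ] D 0.0517
side orange 1043 [406.117 368.836] z 0.0055 0.0517 fit [ 0.5883 -0.3222] D 0.0459
side orange 4657 [339.685  402.6751] z 0.0194 0.0963 fit [ 0.458  -0.3477] D 0.0878
```

View pics/c2.png

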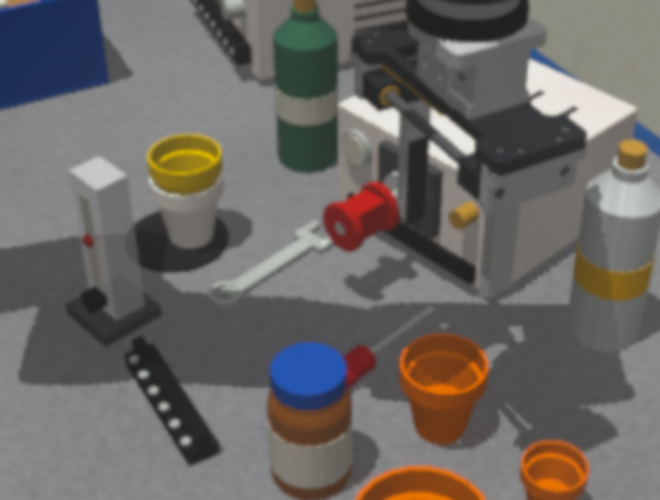

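Yellow sits upright in white at crop (185,190), with its rim at 100 mm (expected 99). The orange cup stands below the gripper at crop (443,385). I'll descend on orange.

Request:
play_rows(steps=[{"dp": [0, 0, 0.015], "rotation": [0, 0, 0], "claw": 1}, {"dp": [0, 0, 0.025], "rotation": [0, 0, 0], "claw": 1}, {"dp": [0, 0, 0.025], "rotation": [0, 0, 0], "claw": 1}, {"dp": [0, 0, 0.025], "rotation": [0, 0, 0], "claw": 1}, {"dp": [0, 0, 0.02], "rotation": [0, 0, 0], "claw": 1}, {"dp": [0, 0, 0.015], "rotation": [0, 0, 0], "claw": 1}, {"dp": [0, 0, 0], "rotation": [0, 0, 0], "claw": 1}, {"dp": [0, 0, 0], "rotation": [0, 0, 0], "claw": 1}, {"dp": [0, 0, 0], "rotation": [0, 0, 0], "claw": 1}, {"dp": [0, 0, 0], "rotation": [0, 0, 0], "claw": 1}])

```text
time: 9.22
tcp_pos: [0.5659, -0.2105, 0.0524]
orientation: [-3.14, 0.003, -3.141]
contact_force: [-0.7, 0.6, 0.0]
width: 0.0939
grip_force: 0.0
```

Request:
play_rows(steps=[{"dp": [0, 0, 0.002], "rotation": [0, 0, 0], "claw": 0.4}, {"dp": [0, 0, 0], "rotation": [0, 0, 0], "claw": 0.2}, {"dp": [0, 0, 0], "rotation": [0, 0, 0], "claw": 0.2}, {"dp": [0, 0, 0], "rotation": [0, 0, 0], "claw": 0.2}, {"dp": [0, 0, 0], "rotation": [0, 0, 0], "claw": 0.2}, {"dp": [0, 0, 0], "rotation": [0, 0, 0], "claw": 0.2}])

```text
time: 9.72
tcp_pos: [0.5647, -0.2102, 0.0487]
orientation: [3.141, 0.0, 3.141]
contact_force: [-0.4, 1.3, 2.1]
width: 0.0669
grip_force: 15.0
```

Request:
play_rows(steps=[{"dp": [0, 0, -0.01], "rotation": [0, 0, 0], "claw": 0.2}, {"dp": [0, 0, -0.02], "rotation": [0, 0, 0], "claw": 0.2}, {"dp": [0, 0, -0.03], "rotation": [0, 0, 0], "claw": 0.2}, {"dp": [0, 0, -0.03], "rotation": [0, 0, 0], "claw": 0.2}, {"dp": [0, 0, -0.03], "rotation": [0, 0, 0], "claw": 0.2}, {"dp": [0, 0, -0.02], "rotation": [0, 0, 0], "claw": 0.2}, {"dp": [0.0038, 0.0161, 0], "rotation": [0, 0, 0], "claw": 0.2}, {"dp": [0.0076, 0.0323, 0], "rotation": [0, 0, 0], "claw": 0.2}, {"dp": [0.0076, 0.0323, 0], "rotation": [0, 0, 0], "claw": 0.2}, {"dp": [0.0076, 0.0323, 0], "rotation": [0, 0, 0], "claw": 0.2}])

```text
time: 10.55
tcp_pos: [0.5358, -0.0951, 0.1866]
orientation: [3.14, -0.003, 3.14]
contact_force: [0.6, 1.3, -1.6]
width: 0.0672
grip_force: 15.0
```

Request:
play_rows(steps=[{"dp": [0.0076, 0.0323, 0], "rotation": [0, 0, 0], "claw": 0.2}, {"dp": [0.0076, 0.0323, 0], "rotation": [0, 0, 0], "claw": 0.2}, {"dp": [0.0076, 0.0323, 0], "rotation": [0, 0, 0], "claw": 0.2}, {"dp": [0.0076, 0.0323, 0], "rotation": [0, 0, 0], "claw": 0.2}, {"dp": [0.0076, 0.0323, 0], "rotation": [0, 0, 0], "claw": 0.2}, {"dp": [0.0076, 0.0323, 0], "rotation": [0, 0, 0], "claw": 0.2}, {"dp": [0.0038, 0.0161, 0], "rotation": [0, 0, 0], "claw": 0.2}, {"dp": [0, 0, 0], "rotation": [0, 0, 0], "claw": 0.2}, {"dp": [0, 0, 0], "rotation": [0, 0, 0], "claw": 0.2}, {"dp": [0, 0, 0], "rotation": [0, 0, 0], "claw": 0.2}])

```text
time: 11.38
tcp_pos: [0.4878, 0.1123, 0.1875]
orientation: [-3.141, -0.002, 3.141]
contact_force: [0.1, -0.3, -0.5]
width: 0.067
grip_force: 15.0
```

```bash
python3 look.py 3
```

```text
[0.4878 0.1123 0.1875] [-3.1409 -0.0017  3.1414] 0.06697305993528407 [ 0.0645 -0.3322 -0.4554] 11.3833
top orange 408 [460.3848 237.348 ] z 0.0141 0.0518 fit [ 0.5886 -0.3206] D 0.0459
top orange 1667 [480.904  297.7582] z 0.0312 0.0964 fit [ 0.4592 -0.3452] D 0.0874
top orange 2229 [ 56.4509 331.3235] z 0.0711 0.0785 fit [0.4002 0.5597] D 0.1367
side yellow 828 [222.1703 211.4746] z 0.0678 0.0999 fit [0.4889 0.1119] D 0.0633
side orange 911 [213.3699 169.1658] z 0.1456 0.2093 fit [0.4893 0.109 ] D 0.0662
side orange 277 [282.0686 338.2852] z 0.0793 0.0894 fit [ 0.4523 -0.2035] D 0.051
side orange 1018 [406.1012 369.1611] z 0.009 0.0518 fit [ 0.5884 -0.3222] D 0.0459
side orange 4659 [339.6714 402.7027] z 0.019 0.0962 fit [ 0.458  -0.3478] D 0.0878
```

Request:
play_rows(steps=[{"dp": [0, 0, 0.015], "rotation": [0, 0, 0], "claw": 0.2}, {"dp": [0, 0, 0.02], "rotation": [0, 0, 0], "claw": 0.2}, {"dp": [0, 0, 0.015], "rotation": [0, 0, 0], "claw": 0.2}, {"dp": [0, 0, 0.01], "rotation": [0, 0, 0], "claw": 0.2}, {"dp": [0, 0, 0.01], "rotation": [0, 0, 0], "claw": 0.2}, {"dp": [0, 0, 0.008], "rotation": [0, 0, 0], "claw": 0.2}, {"dp": [0, 0, 0.003], "rotation": [0, 0, 0], "claw": 0.2}, {"dp": [0, 0, 0], "rotation": [0, 0, 0], "claw": 0.2}, {"dp": [0, 0, 0], "rotation": [0, 0, 0], "claw": 0.2}, {"dp": [0, 0, 0], "rotation": [0, 0, 0], "claw": 0.2}])

```text
time: 12.32
tcp_pos: [0.4894, 0.1127, 0.1083]
orientation: [3.142, 0.002, 3.141]
contact_force: [0.3, -0.2, -1.3]
width: 0.0673
grip_force: 15.0
```

Request:
play_rows(steps=[{"dp": [0, 0, 0.002], "rotation": [0, 0, 0], "claw": 0.2}, {"dp": [0, 0, 0.0015], "rotation": [0, 0, 0], "claw": 0.2}, {"dp": [0, 0, 0], "rotation": [0, 0, 0], "claw": 0.2}, {"dp": [0, 0, 0], "rotation": [0, 0, 0], "claw": 0.2}, {"dp": [0, 0, 0], "rotation": [0, 0, 0], "claw": 0.2}])

```text
time: 12.73
tcp_pos: [0.4887, 0.1126, 0.104]
orientation: [-3.142, 0.0, 3.141]
contact_force: [0.2, -0.7, -2.2]
width: 0.0667
grip_force: 15.0
```

Request:
play_rows(steps=[{"dp": [0, 0, 0.001], "rotation": [0, 0, 0], "claw": 0.2}, {"dp": [0, 0, 0], "rotation": [0, 0, 0], "claw": 0.2}, {"dp": [0, 0, 0], "rotation": [0, 0, 0], "claw": 0.6}, {"dp": [0, 0, 0], "rotation": [0, 0, 0], "claw": 1}, {"dp": [0, 0, 0], "rotation": [0, 0, 0], "claw": 1}, {"dp": [0, 0, 0], "rotation": [0, 0, 0], "claw": 1}, {"dp": [0, 0, -0.02], "rotation": [0, 0, 0], "claw": 1}, {"dp": [0, 0, -0.03], "rotation": [0, 0, 0], "claw": 1}, {"dp": [0, 0, -0.03], "rotation": [0, 0, 0], "claw": 1}, {"dp": [0, 0, -0.02], "rotation": [0, 0, 0], "claw": 1}])

```text
time: 13.57
tcp_pos: [0.4899, 0.1127, 0.206]
orientation: [3.141, 0.004, 3.141]
contact_force: [0.7, -0.6, 0.2]
width: 0.094
grip_force: 0.0
```

Request:
play_rows(steps=[{"dp": [-0.021, -0.028, 0], "rotation": [0, 0, 0], "claw": 1}, {"dp": [-0.021, -0.028, 0], "rotation": [0, 0, 0], "claw": 1}, {"dp": [-0.021, -0.028, 0], "rotation": [0, 0, 0], "claw": 1}, {"dp": [-0.021, -0.028, 0], "rotation": [0, 0, 0], "claw": 1}, {"dp": [-0.0215, -0.028, 0], "rotation": [0, 0, 0], "claw": 1}, {"dp": [0, 0, 0], "rotation": [0, 0, -5], "claw": 1}, {"dp": [0, 0, 0], "rotation": [0, 0, -5], "claw": 1}, {"dp": [0, 0, 0], "rotation": [0, 0, -5], "claw": 1}, {"dp": [0, 0, 0], "rotation": [0, 0, 0], "claw": 1}, {"dp": [0, 0, 0], "rotation": [0, 0, 0], "claw": 1}])

```text
time: 14.4
tcp_pos: [0.5941, -0.0275, 0.2029]
orientation: [3.142, -0.0, -2.883]
contact_force: [1.0, -0.1, 0.4]
width: 0.0941
grip_force: 0.0
```

```bash
python3 look.py 4
```

```text
[ 0.5941 -0.0275  0.2029] [ 3.1415 -0.0001 -2.8826] 0.0941208104633945 [ 0.9566 -0.0682  0.4147] 14.4
top orange 410 [460.3659 237.3171] z 0.014 0.0515 fit [ 0.5886 -0.3205] D 0.0457
top orange 1668 [480.8939 297.7398] z 0.0313 0.0965 fit [ 0.4591 -0.3452] D 0.0873
top orange 2229 [ 56.5065 331.2817] z 0.0709 0.0787 fit [0.4004 0.5596] D 0.1367
side yellow 319 [222.6113 218.6646] z 0.0755 0.1 fit [0.4882 0.1105] D 0.0623
side orange 905 [220.821  200.3646] z 0.0949 0.1253 fit [0.4884 0.1118] D 0.0636
side orange 282 [281.9255 338.266 ] z 0.0796 0.09 fit [ 0.4533 -0.2024] D 0.0532
side orange 1015 [406.1123 369.1044] z 0.01 0.0515 fit [ 0.5885 -0.3221] D 0.046
side orange 4655 [339.6696 402.6812] z 0.0188 0.0963 fit [ 0.458  -0.3476] D 0.0878
```

View pics/side_4.png

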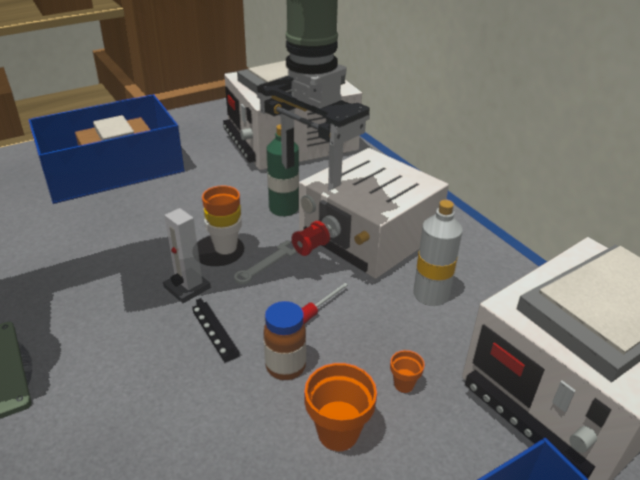

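The stack is complete and upright at side (222,222), with the orange rim at 125 mm (expected 124). The gripper is above the red grip, aligned with the pump's axes. Descend.

Request:
play_rows(steps=[{"dp": [0, 0, 0.02], "rotation": [0, 0, 0], "claw": 1}, {"dp": [0, 0, 0.03], "rotation": [0, 0, 0], "claw": 1}, {"dp": [0, 0, 0.03], "rotation": [0, 0, 0], "claw": 1}, {"dp": [0, 0, 0.03], "rotation": [0, 0, 0], "claw": 1}, {"dp": [0, 0, 0.02], "rotation": [0, 0, 0], "claw": 1}, {"dp": [0, 0, 0.01], "rotation": [0, 0, 0], "claw": 1}, {"dp": [0, 0, 0], "rotation": [0, 0, 0], "claw": 0.6}, {"dp": [0, 0, 0], "rotation": [0, 0, 0], "claw": 0.2}, {"dp": [0, 0, 0], "rotation": [0, 0, 0], "claw": 0}, {"dp": [0, 0, 0], "rotation": [0, 0, 0], "claw": 0}], grip_force=25)

```text
time: 15.33
tcp_pos: [0.596, -0.0277, 0.0652]
orientation: [-3.14, 0.004, -2.88]
contact_force: [-0.8, -0.5, -0.5]
width: 0.0705
grip_force: 0.0
```

```bash
python3 - <<'E'
from h import *
from rig import arm
s=arm.observe();print(s["tcp_pos"],s["width"])
for n in("top","side"):
    c=arm.read_camera(n);np.savez(f"{n}_5.npz",**c)
a=c["image"][130:330,180:440];cv2.imwrite("pics/c5.png",cv2.resize(a,None,fx=2.8,fy=2.8)[...,::-1])
E
```

```text
[ 0.596  -0.0277  0.0652] 0.07046701265314179
```

View pics/c5.png

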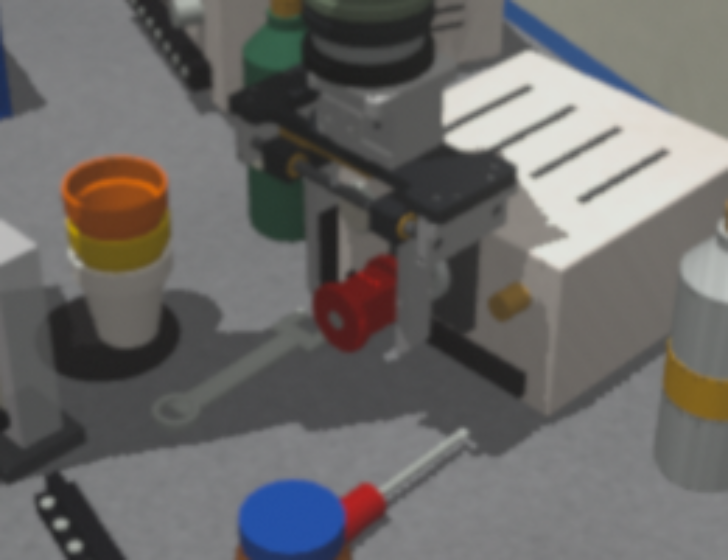

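The fingers straddle the red grip, seen at crop (365,305). Lower 4 mm and close.

Request:
play_rows(steps=[{"dp": [0, 0, 0.004], "rotation": [0, 0, 0], "claw": 0}, {"dp": [0, 0, 0], "rotation": [0, 0, 0], "claw": -0.3}, {"dp": [0, 0, 0], "rotation": [0, 0, 0], "claw": -0.6}, {"dp": [0, 0, 0], "rotation": [0, 0, 0], "claw": -0.6}, {"dp": [0, 0, 0], "rotation": [0, 0, 0], "claw": -0.6}, {"dp": [0, 0, 0], "rotation": [0, 0, 0], "claw": -0.6}, {"dp": [0, 0, 0], "rotation": [0, 0, 0], "claw": -0.6}, {"dp": [0, 0, 0], "rotation": [0, 0, 0], "claw": -0.6}, {"dp": [0, 0, 0], "rotation": [0, 0, 0], "claw": -0.6}, {"dp": [0, 0, 0], "rotation": [0, 0, 0], "claw": -0.6}], grip_force=25)

```text
time: 16.27
tcp_pos: [0.5938, -0.0267, 0.0589]
orientation: [3.14, -0.0, -2.88]
contact_force: [-0.8, 4.7, 1.3]
width: 0.026
grip_force: 25.0
```

Gripped at 26 mm, the waist width. Pull out along tool +x.

Request:
play_rows(steps=[{"dp": [0.004, 0, 0], "rotation": [0, 0, 0], "claw": -0.6}, {"dp": [0.008, 0, 0], "rotation": [0, 0, 0], "claw": -0.6}, {"dp": [0.012, 0, 0], "rotation": [0, 0, 0], "claw": -0.6}, {"dp": [0.012, 0, 0], "rotation": [0, 0, 0], "claw": -0.6}, {"dp": [0.012, 0, 0], "rotation": [0, 0, 0], "claw": -0.6}, {"dp": [0.012, 0, 0], "rotation": [0, 0, 0], "claw": -0.6}, {"dp": [0.012, 0, 0], "rotation": [0, 0, 0], "claw": -0.6}, {"dp": [0.01, 0, 0], "rotation": [0, 0, 0], "claw": -0.6}, {"dp": [0.006, 0, 0], "rotation": [0, 0, 0], "claw": -0.6}, {"dp": [0.004, 0, 0], "rotation": [0, 0, 0], "claw": -0.6}], grip_force=30)

```text
time: 17.1
tcp_pos: [0.5065, -0.0499, 0.0589]
orientation: [3.14, 0.005, -2.881]
contact_force: [6.4, 8.4, -4.9]
width: 0.0261
grip_force: 30.0
```

Request:
play_rows(steps=[{"dp": [0.003, 0, 0], "rotation": [0, 0, 0], "claw": -0.6}, {"dp": [0.002, 0, 0], "rotation": [0, 0, 0], "claw": -0.6}, {"dp": [0, 0, 0], "rotation": [0, 0, 0], "claw": -0.6}, {"dp": [0, 0, 0], "rotation": [0, 0, 0], "claw": -0.6}])

```text
time: 17.43
tcp_pos: [0.502, -0.0511, 0.0589]
orientation: [3.14, 0.004, -2.881]
contact_force: [4.5, 8.2, -3.7]
width: 0.0257
grip_force: 30.0
```

Request:
play_rows(steps=[{"dp": [0.002, 0, 0], "rotation": [0, 0, 0], "claw": -0.6}, {"dp": [0.002, 0, 0], "rotation": [0, 0, 0], "claw": -0.6}, {"dp": [0.002, 0, 0], "rotation": [0, 0, 0], "claw": -0.6}, {"dp": [0, 0, 0], "rotation": [0, 0, 0], "claw": -0.6}, {"dp": [0, 0, 0], "rotation": [0, 0, 0], "claw": -0.6}])

```text
time: 17.85
tcp_pos: [0.4972, -0.0524, 0.0589]
orientation: [3.14, 0.007, -2.881]
contact_force: [7.8, 8.9, -5.6]
width: 0.0263
grip_force: 30.0
```

Request:
play_rows(steps=[{"dp": [0.001, 0, 0], "rotation": [0, 0, 0], "claw": -0.6}, {"dp": [0.001, 0, 0], "rotation": [0, 0, 0], "claw": -0.6}, {"dp": [0, 0, 0], "rotation": [0, 0, 0], "claw": -0.6}, {"dp": [0, 0, 0], "rotation": [0, 0, 0], "claw": -0.6}, {"dp": [0, 0, 0], "rotation": [0, 0, 0], "claw": -0.6}])

```text
time: 18.27
tcp_pos: [0.497, -0.0524, 0.059]
orientation: [3.14, 0.011, -2.882]
contact_force: [12.6, 11.5, -9.6]
width: 0.0259
grip_force: 30.0
```

The force rose and the position stayed put, so it's at the stop. Hold for about 1.7 s and check the picture for slip.

Request:
play_rows(steps=[{"dp": [0, 0, 0], "rotation": [0, 0, 0], "claw": -0.6}, {"dp": [0, 0, 0], "rotation": [0, 0, 0], "claw": -0.6}, {"dp": [0, 0, 0], "rotation": [0, 0, 0], "claw": -0.6}, {"dp": [0, 0, 0], "rotation": [0, 0, 0], "claw": -0.6}, {"dp": [0, 0, 0], "rotation": [0, 0, 0], "claw": -0.6}, {"dp": [0, 0, 0], "rotation": [0, 0, 0], "claw": -0.6}, {"dp": [0, 0, 0], "rotation": [0, 0, 0], "claw": -0.6}, {"dp": [0, 0, 0], "rotation": [0, 0, 0], "claw": -0.6}, {"dp": [0, 0, 0], "rotation": [0, 0, 0], "claw": -0.6}, {"dp": [0, 0, 0], "rotation": [0, 0, 0], "claw": -0.6}])

```text
time: 19.1
tcp_pos: [0.497, -0.0524, 0.0589]
orientation: [3.14, 0.01, -2.882]
contact_force: [13.0, 10.8, -9.8]
width: 0.0257
grip_force: 30.0
```

Request:
play_rows(steps=[{"dp": [0, 0, 0], "rotation": [0, 0, 0], "claw": -0.6}, {"dp": [0, 0, 0], "rotation": [0, 0, 0], "claw": -0.6}, {"dp": [0, 0, 0], "rotation": [0, 0, 0], "claw": -0.6}, {"dp": [0, 0, 0], "rotation": [0, 0, 0], "claw": -0.6}, {"dp": [0, 0, 0], "rotation": [0, 0, 0], "claw": -0.6}, {"dp": [0, 0, 0], "rotation": [0, 0, 0], "claw": -0.6}, {"dp": [0, 0, 0], "rotation": [0, 0, 0], "claw": -0.6}, {"dp": [0, 0, 0], "rotation": [0, 0, 0], "claw": -0.6}, {"dp": [0, 0, 0], "rotation": [0, 0, 0], "claw": -0.6}, {"dp": [0, 0, 0], "rotation": [0, 0, 0], "claw": -0.6}])

```text
time: 19.93
tcp_pos: [0.497, -0.0524, 0.059]
orientation: [3.141, 0.011, -2.882]
contact_force: [13.1, 11.2, -10.1]
width: 0.0257
grip_force: 30.0
```

```bash
python3 - <<'E'
from h import *
from rig import arm
s=arm.observe();print(s["tcp_pos"],s["width"],s["contact_force"])
e=np.array([-.9659,-.2588])
for f in(load("side0.npz"),arm.read_camera("side")):
    q=cloud(f,mask(f,"red"))[0];q=q[(q[:,2]>.05)&(q[:,2]<.11)&(q[:,1]<.03)&(q[:,1]>-.12)&(q[:,0]<.65)]
    d=(q[:,:2]-[.5947,-.0275])@e;print("front face along pull",np.percentile(d,[1,50,98]),len(q))
cv2.imwrite("pics/c6.png",cv2.resize(f["image"][130:330,160:420],None,fx=2.8,fy=2.8)[...,::-1])
E
```

```text
[ 0.497  -0.0524  0.059 ] 0.025712803324756367 [ 13.1462  11.2303 -10.1485]
front face along pull [-0.0244  0.009   0.0266] 598
front face along pull [0.0764 0.124  0.1264] 414
```

View pics/c6.png

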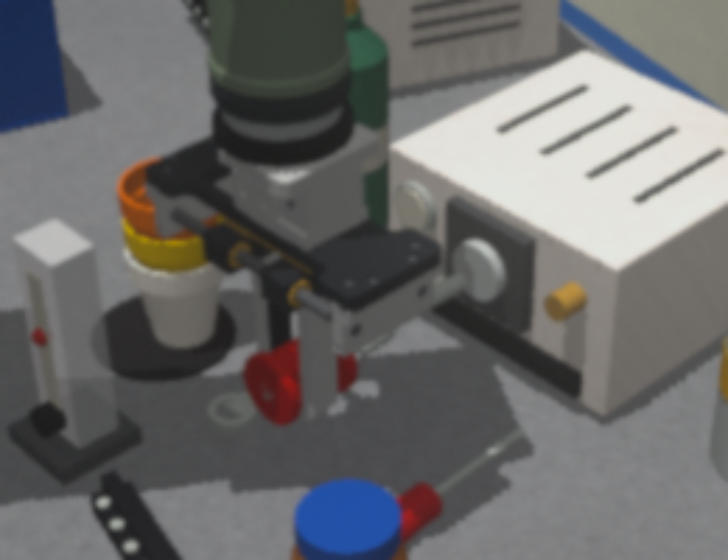

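The grip is fully out at 100 mm, at crop (300,370), clear of the stack and with no slip. Ease it back.

Request:
play_rows(steps=[{"dp": [-0.003, 0, 0], "rotation": [0, 0, 0], "claw": -0.6}, {"dp": [-0.004, 0, 0], "rotation": [0, 0, 0], "claw": -0.6}, {"dp": [-0.004, 0, 0], "rotation": [0, 0, 0], "claw": -0.6}, {"dp": [-0.004, 0, 0], "rotation": [0, 0, 0], "claw": -0.6}, {"dp": [-0.004, 0, 0], "rotation": [0, 0, 0], "claw": -0.6}, {"dp": [-0.004, 0, 0], "rotation": [0, 0, 0], "claw": -0.6}, {"dp": [-0.004, 0, 0], "rotation": [0, 0, 0], "claw": -0.6}, {"dp": [-0.004, 0, 0], "rotation": [0, 0, 0], "claw": -0.6}, {"dp": [-0.004, 0, 0], "rotation": [0, 0, 0], "claw": -0.6}, {"dp": [-0.004, 0, 0], "rotation": [0, 0, 0], "claw": -0.6}])

```text
time: 20.82
tcp_pos: [0.5321, -0.0431, 0.0589]
orientation: [3.14, 0.004, -2.881]
contact_force: [3.5, 7.4, -2.8]
width: 0.0256
grip_force: 30.0
```

Request:
play_rows(steps=[{"dp": [-0.004, 0, 0], "rotation": [0, 0, 0], "claw": -0.6}, {"dp": [-0.004, 0, 0], "rotation": [0, 0, 0], "claw": -0.6}, {"dp": [-0.004, 0, 0], "rotation": [0, 0, 0], "claw": -0.6}, {"dp": [-0.004, 0, 0], "rotation": [0, 0, 0], "claw": -0.6}, {"dp": [-0.004, 0, 0], "rotation": [0, 0, 0], "claw": -0.6}, {"dp": [-0.004, 0, 0], "rotation": [0, 0, 0], "claw": -0.6}, {"dp": [-0.004, 0, 0], "rotation": [0, 0, 0], "claw": -0.6}, {"dp": [-0.004, 0, 0], "rotation": [0, 0, 0], "claw": -0.6}, {"dp": [-0.004, 0, 0], "rotation": [0, 0, 0], "claw": -0.6}, {"dp": [-0.004, 0, 0], "rotation": [0, 0, 0], "claw": -0.6}])

```text
time: 21.65
tcp_pos: [0.5703, -0.033, 0.0589]
orientation: [3.14, 0.003, -2.881]
contact_force: [1.7, 6.5, -1.6]
width: 0.0261
grip_force: 30.0
```

Request:
play_rows(steps=[{"dp": [-0.004, 0, 0], "rotation": [0, 0, 0], "claw": -0.6}, {"dp": [-0.004, 0, 0], "rotation": [0, 0, 0], "claw": -0.6}, {"dp": [-0.004, 0, 0], "rotation": [0, 0, 0], "claw": -0.6}, {"dp": [-0.004, 0, 0], "rotation": [0, 0, 0], "claw": -0.6}, {"dp": [-0.003, 0, 0], "rotation": [0, 0, 0], "claw": -0.6}, {"dp": [-0.002, 0, 0], "rotation": [0, 0, 0], "claw": -0.6}, {"dp": [-0.002, 0, 0], "rotation": [0, 0, 0], "claw": -0.6}, {"dp": [0, 0, 0], "rotation": [0, 0, 0], "claw": -0.6}, {"dp": [0, 0, 0], "rotation": [0, 0, 0], "claw": -0.6}])

```text
time: 22.4
tcp_pos: [0.5925, -0.027, 0.0589]
orientation: [3.141, 0.003, -2.88]
contact_force: [1.2, 5.9, -1.4]
width: 0.026
grip_force: 30.0
```

Request:
play_rows(steps=[{"dp": [-0.001, 0, 0], "rotation": [0, 0, 0], "claw": -0.6}, {"dp": [-0.001, 0, 0], "rotation": [0, 0, 0], "claw": -0.6}, {"dp": [-0.001, 0, 0], "rotation": [0, 0, 0], "claw": -0.6}, {"dp": [-0.001, 0, 0], "rotation": [0, 0, 0], "claw": -0.6}, {"dp": [0, 0, 0], "rotation": [0, 0, 0], "claw": -0.6}, {"dp": [0, 0, 0], "rotation": [0, 0, 0], "claw": -0.6}, {"dp": [0, 0, 0], "rotation": [0, 0, 0], "claw": -0.6}])

```text
time: 22.98
tcp_pos: [0.5936, -0.0267, 0.0589]
orientation: [3.14, -0.003, -2.88]
contact_force: [-4.1, 4.4, 4.1]
width: 0.0263
grip_force: 30.0
```

Home: the grip is back to its starting position and the force has reversed against the stop. Release and retreat up.

Request:
play_rows(steps=[{"dp": [0, 0, 0], "rotation": [0, 0, 0], "claw": -0.3}, {"dp": [0, 0, 0], "rotation": [0, 0, 0], "claw": 0}, {"dp": [0, 0, 0], "rotation": [0, 0, 0], "claw": 0.5}, {"dp": [0, 0, 0], "rotation": [0, 0, 0], "claw": 1}, {"dp": [0, 0, 0], "rotation": [0, 0, 0], "claw": 1}, {"dp": [0, 0, 0], "rotation": [0, 0, 0], "claw": 1}, {"dp": [0, 0, 0], "rotation": [0, 0, 0], "claw": 1}, {"dp": [0, 0, 0], "rotation": [0, 0, 0], "claw": 1}, {"dp": [0, 0, 0], "rotation": [0, 0, 0], "claw": 1}])

```text
time: 23.73
tcp_pos: [0.5951, -0.0272, 0.0589]
orientation: [-3.142, 0.0, -2.88]
contact_force: [0.1, 0.2, -0.0]
width: 0.0822
grip_force: 0.0
```

Request:
play_rows(steps=[{"dp": [0, 0, -0.015], "rotation": [0, 0, 0], "claw": 1}, {"dp": [0, 0, -0.03], "rotation": [0, 0, 0], "claw": 1}, {"dp": [0, 0, -0.03], "rotation": [0, 0, 0], "claw": 1}, {"dp": [0, 0, -0.03], "rotation": [0, 0, 0], "claw": 1}, {"dp": [0, 0, -0.03], "rotation": [0, 0, 0], "claw": 1}, {"dp": [0, 0, -0.015], "rotation": [0, 0, 0], "claw": 1}, {"dp": [0, 0, 0], "rotation": [0, 0, 0], "claw": 1}, {"dp": [0, 0, 0], "rotation": [0, 0, 0], "claw": 1}, {"dp": [0, 0, 0], "rotation": [0, 0, 0], "claw": 1}])

```text
time: 24.48
tcp_pos: [0.594, -0.027, 0.2072]
orientation: [3.14, -0.003, -2.88]
contact_force: [-1.0, 0.5, 0.4]
width: 0.0937
grip_force: 0.0
```

```bash
python3 look.py 9; python3 - <<'E'
from h import *
e=np.array([-.9659,-.2588])
for n in("side0","side_9"):
    f=load(n+".npz");q=cloud(f,mask(f,"red"))[0];q=q[(q[:,2]>.05)&(q[:,2]<.11)&(q[:,1]<.03)&(q[:,1]>-.12)&(q[:,0]<.65)]
    d=(q[:,:2]-[.5947,-.0275])@e;print(n,np.percentile(d,[1,50,98]),len(q))
E
```

```text
[ 0.594  -0.027   0.2072] [ 3.1404 -0.0026 -2.8802] 0.09366169490743523 [-1.0064  0.5202  0.3775] 24.4833
top orange 410 [460.3659 237.3171] z 0.0137 0.0515 fit [ 0.5887 -0.3205] D 0.046
top orange 1666 [480.8836 297.7629] z 0.0312 0.0965 fit [ 0.4591 -0.3452] D 0.0872
top orange 160 [270.4812 289.6687] z 0.0775 0.5381 fit [ 0.4826 -0.0061] D 0.0817
top orange 2233 [ 56.489  331.3453] z 0.071 0.0786 fit [0.4001 0.5601] D 0.1365
side yellow 321 [222.5296 218.6604] z 0.0758 0.0999 fit [0.4882 0.1108] D 0.0625
side orange 903 [220.8128 200.3367] z 0.0948 0.1252 fit [0.4883 0.1118] D 0.0634
side orange 284 [281.7887 338.2359] z 0.0793 0.0898 fit [ 0.4529 -0.2025] D 0.0526
side orange 1018 [406.11   369.1149] z 0.0099 0.0518 fit [ 0.5884 -0.3221] D 0.0459
side orange 4654 [339.6654 402.6777] z 0.0191 0.0964 fit [ 0.458  -0.3477] D 0.0877
side0 [-0.0244  0.009   0.0266] 598
side_9 [-0.0236  0.0026  0.0267] 682
```

View pics/side_9.png

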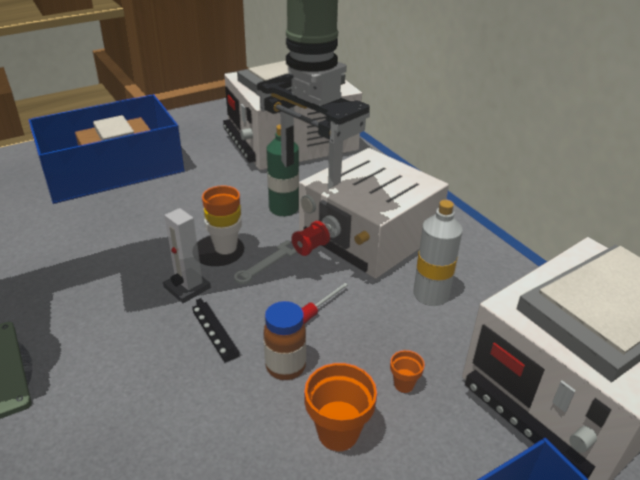

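The stack stands on the mat at (222,222) and the plunger is home at (312,237). The bystanders haven't moved and the gripper is clear.

```bash
python3 -c "
from rig import arm
print(arm.hand_in())"
```

```text
the job is handed in; nothing more can be done
None
```

The job is handed in after about 25 s of robot time: yellow then orange are nested upright in the white cup on the mat, the plunger was pulled 100 mm to its stop, held over 1.5 s and eased home, nothing else visibly moved, and the gripper is open and clear.

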